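Clamp the weld stop to the slotted bed with a T-bolt

ROBOT

A 6-joint arm with a two-finger parallel gripper is mounted at the origin on the work surface. World frame = base frame: x ahead of the robot, y to its left, z up, the work surface at z = 0. Lengths are in m, angles in rad, forces in N, time in s.
With the tool pointing down it reaches from about 0.225 to 0.875 m from the base axis. Payload 3.4 kg.
Tool frame: the origin (TCP) lies between the finger pads; the fingertips stand 14 mm ahead of it and the grasp point (between the pads) lies 5 mm behind it; z points along the fingers, y is the direction in which the jaws open and shut (so a half turn about z gives the same grasp; the last joint's range is limited). The gripper opens to 85 mm and grips with 20 to 120 N. Pads are 22 mm wide; open, the fingers measure 114 mm over their backs; the gripper's body (76 mm by 85 mm) begins 54 mm behind the grasp point. The pads swing forward as they close: fully open they stand 13 mm farther back than shut.
Start: joints at [1.125, 0.276, 1.505, -0, 1.361, -0.121], TCP at [0.184, 0.545, 0.245] pointing down, gripper open.
Joint ranges: [-2.89, 2.89], [-0.75, 2.08], [0.22, 2.7], [-1.18, 4.32], [0.11, 2.71], [-2.7, 2.7]. Speed limits (rad/s): [2.57, 2.57, 3.14, 3.14, 3.14, 3.14].

INTERFACE

Orientations are given as a unit quaternion [w, x, y, z].
In Python, from rig import manip, get_image, job gives the robot as it stands. The module is installed in compiled form; this text tells all that it offers.
- The arm moves only by the tool step_arm, never from a script. Its argument "moves" is one flat list of numbers, 5 for each row, row after row: the shift along the tool's x, y, z as a fraction of full scale, then the turn about the tool's z as a fraction of full scale, then the gripper's target within -1 to 1 (shut at 1, half-way at 0, fully open at -1). In form: [dx, dy, dz, twist, hand, dx, dy, dz, twist, hand, ...]. A call has 1 to 5 rows; each row is the pose to reach, as a shift and turn from the pose commanded when the call began, along the tool's axes at that moment, turning the shorter way round; what a row does not reach only later rows make up. Full scale, the value 1, is 500 mm for a shift and pi rad for a turn. A row lasts 1/10 s, in which the tool goes at most 50 mm and 8.59 degrees, less where a joint would pass 70% of its speed; a pose out of reach is approached as far as the arm can. A call with a number of a shift or a turn outside -1 to 1 is refused whole. A call with a gripper value outside its range is refused whole. The fingers move at their own pace and stop on an object; "force" is the grip in N (left out, the last holds). Time passes only in rows, so rows that repeat a pose let the fingers close. It gives the time, the measured TCP pose, the force and the opening at its end, in the units of the state.
- manip.get_state(): the state, without advancing time (a new reading comes with each control period).
- get_image(name): name is "scene" or "top" or "wrist"; returns a dict with "frame" (480x640x3 uint8, blue, green, red), "fx", "fy", "cx", "cy" (pixels), "rvec" (rotation vector, rad) and "tvec" (3), from world to camera coordinates, as OpenCV has them; the wrist camera has in their place "T_tool_cam" (4x4, takes a point from camera to tool coordinates, whose origin is the TCP and whose axes are the flange's). Camera axes: x right, y down, z forward; pixel columns grow to the right and rows downward; lengths in m; the calibration is good to about 2 mm. A picture is of the moment at which its call begins: read the wrist's pose just before it. There is no depth.
- job.sign_off(): hands the job in, once; it reports no verdict.
The state is a dict: "clock": time; "qpos": joint angles; "qd": joint speeds; "effort": joint torques, N m; "position": TCP position; "ee_rot": TCP orientation; "contact_force": force on the tool from outside, world axes, zero at the start; "moment": the same for the moment, N m; "width": finger opening in m.
Only numpy, scipy, OpenCV 4.12 (cv2) and the standard library are available. Lean on these libraries where they do the work, as an engineer would, in place of code of your own. Each camera call takes 0.05 s, during which the arm holds its last target. There are 200 camera calls.

TASK

Clamp the steel stop bracket to the slotted bed: take the T-bolt from its holder by its tall nut, lower its head lengthwise into the open stretch of the slot in front of the bracket's fork, and slide it along the slot until the shank is fully home at the closed end of the fork. Then let the nut's flange rest on the bracket and turn the nut clockwise, so that the head swings square across under the slot's lips and the nut pulls firm; stop when it is snug, without overtightening. Do not push the bracket out of its place, leave the hammer, the tin and the piece of angle iron alone, and let go of the nut.

Things in the scene. Friction and masses are not known exactly. Their poses are not given: they have to be found in the camera images.
- bed: fixed bare-steel T-slot bed, 160 (x) x 300 (y) x 36 (z) mm. Origin: centre of its underside. One T-slot runs along its y axis through the middle of the top, open at both ends: throat 21 wide (27 at its 3 mm chamfered top edge) between two lips 12 thick (z 24 to 36); below them a channel 36 wide from z 6 (floor) to z 24. Dark round spots beside the slot are only marks.
- bracket: loose grey steel stop bracket, about 1.6 kg, standing flat on the bed over the slot: foot 70 (x) x 130 (y) x 10 (z) mm, upright fence 70 mm high and 10 thick at its -y end. Origin: middle of the foot's underside. A fork 17 wide (25 at its mouth) is cut in the foot from its +y edge (y = 65) to a closed end at y = 15. It slides if pushed along with more than about 6 N.
- fork_end (a point): on the bracket, on top of its foot: where the bolt's axis is when the shank touches the closed end of the fork (bracket y = 21). The fork lies over the slot; its mouth looks along the bed's +y, where the slot is open for at least 100 mm beyond the foot's edge.
- holder: fixed small green block, 64 x 44 x 12 mm, with a pocket 38 x 20 mm whose floor is 6 mm above the bench; the bolt stands in it. Origin: centre of its underside.
- bolt: loose T-bolt (0.43 kg with nut) standing on its head. Origin: centre of the head's underside; z along the shank, x along the head. Head 35 (x) x 18 (y) x 9 (z) mm, two opposite corners rounded: lengthwise in the channel it can swing clockwise (from above) about 95 degrees and then stops on the channel walls. A half turn makes no difference. Shank 12 mm diameter.
- nut: tall hexagon nut on the bolt: 27 mm across flats, 30 high. Origin: on the bolt's axis at the hexagon's underside; two flats face its +y and -y; its direction relative to the head varies. Grip across flats, 8 to 15 mm below its top. Right-hand thread, 2.5 mm per radian. Thread friction (0.1 N m) makes bolt and nut turn as one until the head stops in the channel; then the nut runs on the bolt.
- hammer: bystander: a hammer about 240 mm long lying on the bench.
- tin: bystander: plain metal tin, 66 mm diameter, 75 mm high.
- angle: bystander: piece of steel angle, 140 x 40 x 40 mm, lying on the bench.
- flange: sprung flange under the nut, 34 mm diameter, 4 thick, comes to lie on the bracket; origin: its underside, 13.5 mm below the nut's, 23.7 to 26.3 above the head's top as found. The nut takes up 0.7 to 1.8 rad of slack (0.1 to 0.4 N m), then the head bites under the lips; from there the nut sinks about 2 mm per rad and the torque climbs. Snug: 0.5 to 1.2 rad past the bite, 0.15 to 0.4 N m held still (to 1 turning).
There are look-alikes about, which are no part of the job. Of the things shaped like the bolt, the bare steel one is meant. There is more than one size of the bracket; the job needs the smaller.

How it is judged:
By the outcome, as a careful person would: the job done as asked, in the order asked, and still so for the second after the job is handed in, with the robot touching nothing.
It also fails if it takes over 72 s, if anything falls off the work surface, if the arm or the gripper's body presses on something with over 40 N, if the wrist force passes 120 N, or if a joint passes its speed limit or range.

## Working session

There is one attempt and no reset: what is moved stays moved. The work goes in short steps, Python scripts to look and compute and a tool call to move; the robot and the scene stay as the last step left them, time stands still between calls to the robot, and variables do not carry over. Pictures are saved under pics/ and viewed, about 8 in all and at most 12, crops included, and the job is handed in when it is done.

Besides the shell and the picture viewer there is one more tool, called after ">>>" in YAML: its name, and indented under it one key for each argument. step_arm: Moves the arm, as the interface text tells. Its arguments: {"type":"object","properties":{"moves":{"type":"array","items":{"type":"number","minimum":-1,"maximum":1}},"force":{"type":"number"}},"required":["moves"]}

```bash
mkdir -p pics
cat > h.py <<'E'
import numpy as np, cv2
from rig import manip, get_image, job
from scipy.spatial.transform import Rotation as R
def rot(q): return R.from_quat([q[1],q[2],q[3],q[0]]).as_matrix()
def cam(name):
    s=manip.get_state(); d=get_image(name)
    K=np.array([[d['fx'],0,d['cx']],[0,d['fy'],d['cy']],[0,0,1]])
    if name=='wrist':
        T=np.array(d['T_tool_cam']); W=np.eye(4); W[:3,:3]=rot(s['ee_rot']); W[:3,3]=s['position']
        T=W@T
        Rc,c=T[:3,:3],T[:3,3]
    else:
        Rw=cv2.Rodrigues(np.array(d['rvec'],float))[0]; Rc=Rw.T; c=-Rc@np.array(d['tvec'],float).ravel()
    return d['frame'],K,Rc,c
def save(name,fn):
    f,K,Rc,c=cam(name); cv2.imwrite('pics/'+fn+'.png',f); np.savez('pics/'+fn+'.npz',K=K,R=Rc,c=c); return f,K,Rc,c
def load(fn):
    z=np.load('pics/'+fn+'.npz'); return cv2.imread('pics/'+fn+'.png'),z['K'],z['R'],z['c']
def ray(K,Rc,c,uv,z):
    d=Rc@np.linalg.inv(K)@np.array([uv[0],uv[1],1.]); return c+d*(z-c[2])/d[2]
def proj(K,Rc,c,p):
    q=K@(Rc.T@(np.array(p)-c)); return q[:2]/q[2]
def tri(views):
    A=np.zeros((3,3));b=np.zeros(3)
    for (K,Rc,c,uv) in views:
        d=Rc@np.linalg.inv(K)@np.array([uv[0],uv[1],1.]);d/=np.linalg.norm(d);P=np.eye(3)-np.outer(d,d);A+=P;b+=P@c
    return np.linalg.solve(A,b)
E
python3 - <<'E'
from h import *
for n in ['top','scene']:
    f,K,Rc,c=save(n,n+'0'); print(n,K[0,0],c.round(3),Rc[:,2].round(2))
s=manip.get_state(); print(s)
E
```

```text
top 543.8032568520888 [ 0.395 -0.076  1.508] [ 0.15 -0.01 -0.99]
scene 506.9680653515955 [1.146 0.857 0.813] [-0.41 -0.71 -0.57]
{'clock': 0.1, 'qpos': array([ 1.12499044e+00,  2.76514742e-01,  1.50595957e+00, -3.11444929e-05,
        1.36074853e+00, -1.21036036e-01]), 'qd': array([ 5.38999749e-05, -1.68050518e-03, -2.00618428e-03,  2.73886735e-03,
       -1.04907778e-03,  7.21785351e-04]), 'effort': array([ 1.31710105e-03, -4.17696548e+01, -2.46403474e+01,  9.54856631e-06,
        5.82255016e-03, -4.10764287e-06]), 'position': array([0.18331916, 0.54452596, 0.24455464]), 'ee_rot': array([-2.13314671e-04,  1.61668943e-01,  9.86844713e-01, -7.86834165e-04]), 'contact_force': array([ 0.32067609, -0.49337631, -0.72590281]), 'moment': array([0.0335974 , 0.03795703, 0.0443367 ]), 'width': 0.08581791183658544}
```

View pics/top0.png

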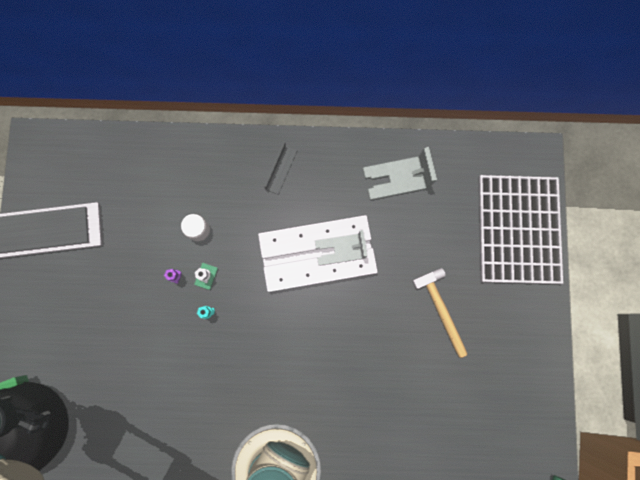

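View pics/scene0.png

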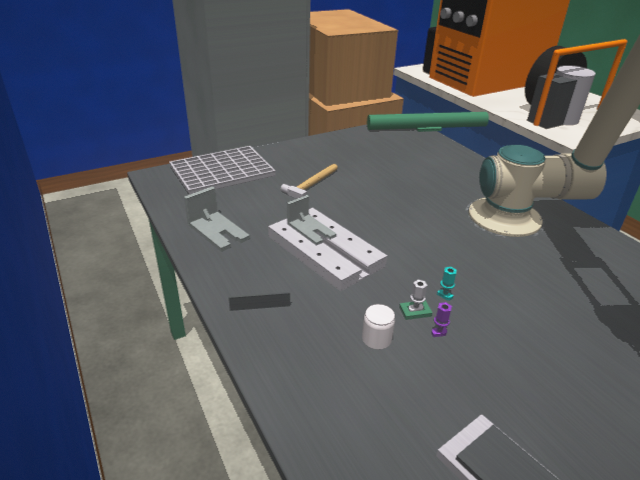

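The top view shows three bolts: purple at (172,274), cyan at (206,313) and bare steel at (203,274), standing in the green holder. The bare steel one is meant. There are two brackets: a large one at (400,177) off the bed and the small one at (341,250) on the bed, which is the one the job needs. Next I'll enlarge and measure.

Run:
```python
from h import *
f,K,Rc,c=load('top0')
cr=f[195:330,155:390]; cv2.imwrite('pics/c1.png',cv2.resize(cr,None,fx=3.4,fy=3.4,interpolation=cv2.INTER_CUBIC))
# bed outline by bright mask
g=cv2.cvtColor(f,cv2.COLOR_BGR2HSV)
m=((g[...,2]>200)&(g[...,1]<40)).astype(np.uint8); m[:, :240]=0; m[:,400:]=0; m[:200]=0;m[320:]=0
cv2.imwrite('pics/m.png',m*255)
pts=cv2.findNonZero(m)
P=np.array([ray(K,Rc,c,p[0],.036)[:2] for p in pts],np.float32)
r=cv2.minAreaRect(P); print('bed',r)
print(cv2.boxPoints(r))
hm=cv2.inRange(g,(50,60,40),(85,255,255)); hm[:240]=0;hm[300:]=0;hm[:,:185]=0;hm[:,225:]=0
P=np.array([ray(K,Rc,c,p[0],.012)[:2] for p in cv2.findNonZero(hm)],np.float32); print('holder',cv2.minAreaRect(P))
print('nut top ~',ray(K,Rc,c,(202,271),.085))
```

```text
bed ((0.573954164981842, -0.09500372409820557), (0.1614517867565155, 0.3018997609615326), 11.036298751831055)
[[ 0.46582475  0.03770107]
 [ 0.5236176  -0.25861537]
 [ 0.6820836  -0.22770852]
 [ 0.6242907   0.06860793]]
holder ((0.5050732493400574, 0.2090640366077423), (0.045505646616220474, 0.06397176533937454), 72.56495666503906)
nut top ~ [0.5121979  0.20545977 0.085     ]
```

View pics/c1.png

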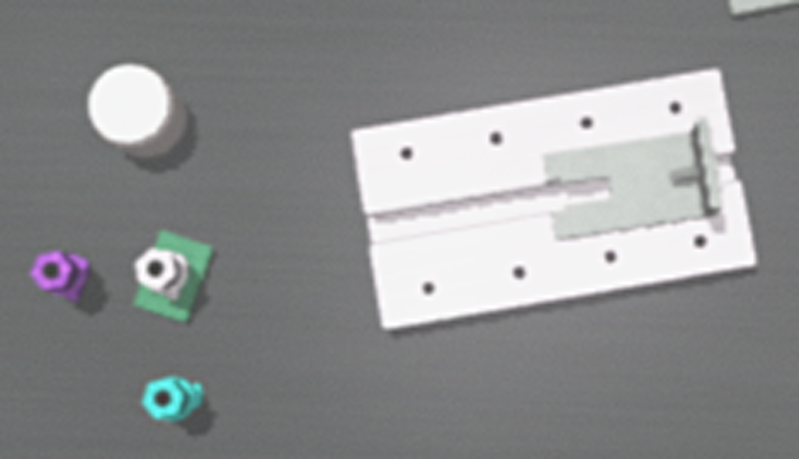

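Confirmed: the bare steel bolt is in the green holder at crop (160,268), and the small bracket is on the bed with its fork mouth toward +y. The bed measures 161 x 302 mm, which matches the size given. I'll move above the bolt.

>>> step_arm:
  moves: [-0.42, -0.2165, 0, 0, -1, -0.84, -0.433, 0, 0, -1, -0.84, -0.433, 0, 0, -1, -0.84, -0.433, 0, 0, -1, -0.84, -0.433, 0, 0, -1]
  force: 60

```text
clock: 0.6
position: [0.3584, 0.3638, 0.245]
ee_rot: [-0.0, 0.161, 0.987, -0.0]
contact_force: [0.6, 0.7, -0.2]
width: 0.085
```

>>> step_arm:
  moves: [-0.392, -0.202, 0, 0, -1, -0.392, -0.202, 0, 0, -1, -0.392, -0.202, 0, 0, -1, -0.392, -0.202, 0, 0, -1, -0.392, -0.202, 0, 0, -1]

```text
clock: 1.1
position: [0.5139, 0.2037, 0.2447]
ee_rot: [0.001, 0.163, 0.987, -0.001]
contact_force: [-0.2, 0.6, -0.4]
width: 0.0855
```

>>> step_arm:
  moves: [0, 0, 0, 0, -1, 0, 0, 0, 0, -1]

```text
clock: 1.3
position: [0.5106, 0.2071, 0.2447]
ee_rot: [-0.001, 0.162, 0.987, 0.0]
contact_force: [0.1, 0.2, -0.1]
width: 0.0852
```

Run:
```python
from h import *
f,K,Rc,c=save('wrist','w1'); print(K[0,0],c,Rc[:,2]); s=manip.get_state(); print(s['position'],s['ee_rot'],s['contact_force'],s['moment'],s['qpos'])
print(get_image('wrist')['T_tool_cam'].round(3))
```

```text
341.5382041908373 [0.44222832 0.22998676 0.37376722] [ 0.26686285 -0.0898936  -0.95953289]
[0.51015569 0.20766071 0.24489263] [-8.66748112e-04  1.61669037e-01  9.86844650e-01  9.32669328e-05] [0.80013457 0.05152679 0.33217413] [ 0.01677157 -0.04130285 -0.00394674] [ 2.59673464e-01  2.40444306e-01  1.55576817e+00  9.02805119e-04
  1.34688523e+00 -9.86560453e-01]
[[ 0.001 -0.959 -0.283  0.072]
 [ 1.     0.001  0.    -0.   ]
 [-0.    -0.283  0.959 -0.129]
 [ 0.     0.     0.     1.   ]]
```

View pics/w1.png

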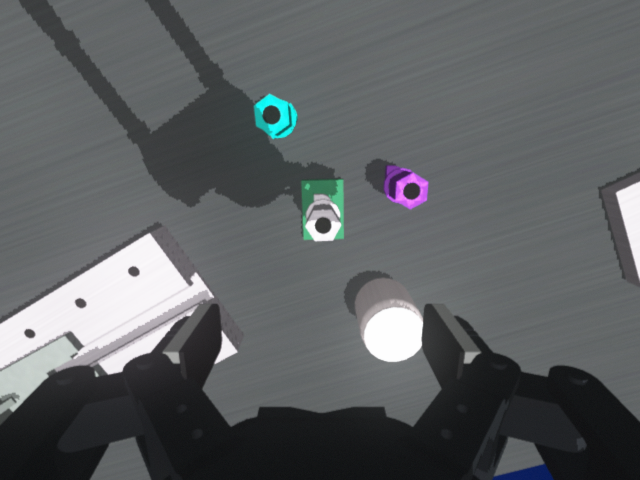

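The wrist view shows the steel nut at (323,225), standing over the green holder at (322,210). Next I'll enlarge it to measure the hexagon's orientation.

Run:
```python
from h import *
f,K,Rc,c=load('w1')
g=cv2.cvtColor(f,cv2.COLOR_BGR2HSV)
m=((g[...,2]>205)&(g[...,1]<50)).astype(np.uint8); m[:190]=0;m[250:]=0;m[:,:295]=0;m[:,350:]=0
cn=max(cv2.findContours(m,cv2.RETR_EXTERNAL,cv2.CHAIN_APPROX_NONE)[0],key=cv2.contourArea)
h=cv2.convexHull(cn); 
P=np.array([ray(K,Rc,c,p[0],.0835)[:2] for p in h],np.float32)
print('area',cv2.contourArea(P)*1e6,'ideal',27**2*.866); ctr,r=cv2.minEnclosingCircle(P); print(ctr,r)
# width vs direction
C=np.array([ray(K,Rc,c,p[0],.0835)[:2] for p in cn])
for a in range(0,180,6):
    d=np.array([np.cos(np.radians(a)),np.sin(np.radians(a))]); s=P@d; print(a,round((s.max()-s.min())*1e3,1),round((s.max()+s.min())/2*1e3,1),end=' | ')
hole=(g[...,2]<60).astype(np.uint8); hole[:215]=0;hole[236:]=0;hole[:,:312]=0;hole[:,335:]=0
M=cv2.moments(hole,True); uv=(M['m10']/M['m00'],M['m01']/M['m00']); print('\nhole',uv,ray(K,Rc,c,uv,.0835))
hm=cv2.inRange(g,(50,60,40),(85,255,255)); hm[:170]=0;hm[250:]=0;hm[:,:295]=0;hm[:,350:]=0
P=np.array([ray(K,Rc,c,p[0],.012)[:2] for p in cv2.findNonZero(hm)],np.float32); print('holder',cv2.minAreaRect(P))
cv2.imwrite('pics/c2.png',cv2.resize(f[165:260,280:370],None,fx=6,fy=6,interpolation=cv2.INTER_CUBIC))
```

```text
area 433.1540782036569 ideal 631.314
(0.5053516030311584, 0.20989122986793518) 0.015387862920761108
0 22.6 509.1 | 6 23.9 527.8 | 12 24.9 540.8 | 18 25.7 547.8 | 24 26.2 548.8 | 30 26.6 543.9 | 36 27.0 533.1 | 42 27.4 516.3 | 48 28.3 494.2 | 54 29.3 466.9 | 60 30.0 434.5 | 66 30.4 397.3 | 72 30.5 355.7 | 78 30.5 310.4 | 84 30.3 261.6 | 90 29.7 210.0 | 96 28.8 156.1 | 102 27.7 100.4 | 108 27.1 43.2 | 114 26.5 -14.6 | 120 26.0 -72.3 | 126 25.3 -129.3 | 132 24.4 -184.9 | 138 23.2 -238.4 | 144 21.7 -289.3 | 150 20.0 -337.1 | 156 18.5 -380.9 | 162 18.2 -420.1 | 168 19.9 -454.9 | 174 21.4 -484.6 | 
hole (322.6054421768707, 224.83673469387756) [0.50505294 0.21005081 0.0835    ]
holder ((0.5047194957733154, 0.21006011962890625), (0.044787004590034485, 0.06531895697116852), 72.03569030761719)
```

View pics/c2.png

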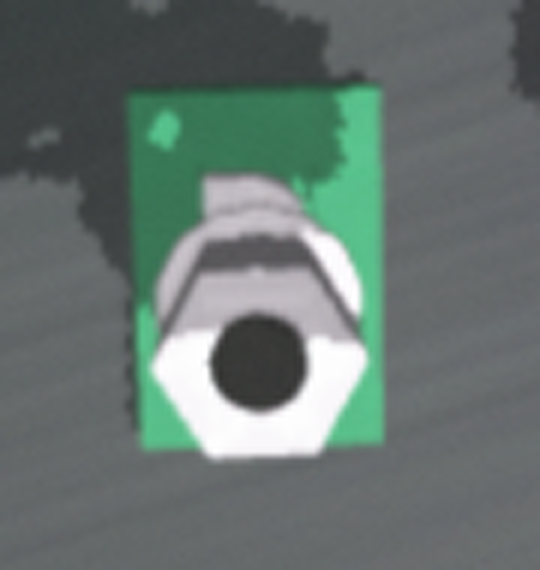

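Three nearby bolts and only one bare steel: the one in the holder. The hole and the holder centre both give (0.505, 0.210). I'll turn +86° so the jaws are across the nut's flats, clear of the purple bolt, and come down to just above the nut.

>>> step_arm:
  moves: [0.011, 0.0015, 0, 0.239, -0.2, 0.011, 0.0015, 0, 0.239, -0.2, 0.011, 0.0015, 0, 0.239, -0.2, 0.011, 0.0015, 0, 0.239, -0.2, 0.011, 0.0015, 0, 0.239, -0.2]

```text
clock: 1.9
position: [0.5048, 0.2111, 0.2455]
ee_rot: [-0.0, 0.513, 0.858, 0.0]
contact_force: [-0.8, -0.7, 0.2]
width: 0.0513
```

>>> step_arm:
  moves: [0, 0, 0.05, 0.239, -0.2, 0, 0, 0.1, 0.239, -0.2, 0, 0, 0.2, 0.239, -0.2, 0, 0, 0.2, 0.239, -0.2, 0, 0, 0.2, 0.239, -0.2]

```text
clock: 2.4
position: [0.5036, 0.2107, 0.1435]
ee_rot: [-0.001, 0.792, 0.61, -0.002]
contact_force: [0.9, -0.3, 0.7]
width: 0.051
```

>>> step_arm:
  moves: [0, 0, 0, 0, -0.2, 0, 0, 0, 0, -0.2]

```text
clock: 2.6
position: [0.5056, 0.2107, 0.1457]
ee_rot: [-0.0, 0.79, 0.614, 0.0]
contact_force: [0.7, 0.9, -0.1]
width: 0.0515
```

Run:
```python
from h import *
s=manip.get_state(); print(s['position'],s['ee_rot'],s['width'],s['qpos'])
f,K,Rc,c=save('wrist','w2')
print('expected nut top px',proj(K,Rc,c,[.505,.210,.0835]))
g=cv2.cvtColor(f,cv2.COLOR_BGR2HSV)
cv2.imwrite('pics/w2v.png',f)
```

```text
[0.50556937 0.21067692 0.14568764] [-1.10921025e-05  7.89520949e-01  6.13723527e-01  3.21117632e-04] 0.05151719580066755 [2.67606804e-01 3.09917465e-01 1.71872537e+00 2.97228133e-04
 1.11236510e+00 5.16735232e-01]
expected nut top px [320.99810945 272.3142335 ]
```

View pics/w2.png

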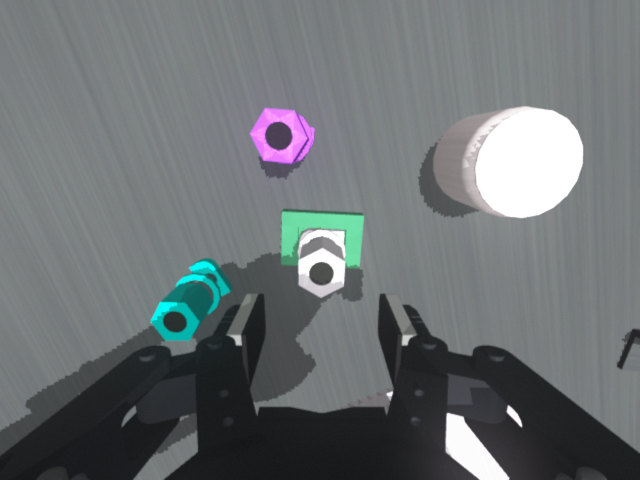

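The hole is at (321,273) and predicted at (321,272). The nut's flats are upright in the picture, so they face the jaws. I'll descend and grip.

>>> step_arm:
  moves: [0, 0, 0.08, 0, -0.2, 0, 0, 0.14, 0, -0.2, 0, 0, 0.161, 0, -0.2, 0, 0, 0.161, 0, -0.2, 0, 0, 0.161, 0, -0.2]

```text
clock: 3.15
position: [0.5071, 0.2101, 0.0659]
ee_rot: [0.0, 0.791, 0.612, 0.001]
contact_force: [-0.7, 0.1, 0.8]
width: 0.0514
```

>>> step_arm:
  moves: [0, 0, 0, 0, 1, 0, 0, 0, 0, 1, 0, 0, 0, 0, 1, 0, 0, 0, 0, 1, 0, 0, 0, 0, 1]
  force: 70

```text
clock: 3.65
position: [0.5067, 0.2101, 0.0663]
ee_rot: [0.0, 0.791, 0.612, 0.001]
contact_force: [-1.4, 0.6, 6.6]
width: 0.0261
```

>>> step_arm:
  moves: [0, 0, 0, 0, 1, 0, 0, 0, 0, 1]

```text
clock: 3.85
position: [0.5067, 0.2101, 0.0663]
ee_rot: [0.0, 0.791, 0.612, 0.001]
contact_force: [-1.2, 0.7, 6.7]
width: 0.026
```

Run:
```python
from h import *
for i in range(2):
    s=manip.get_state(); print(s['position'],s['ee_rot'],s['contact_force'],s['moment'],s['width'])
```

```text
[0.50668252 0.21013912 0.06627063] [2.16878976e-04 7.90967515e-01 6.11857017e-01 1.15500154e-03] [-1.24980761  0.68103965  6.66866248] [ 0.11775224  0.21622463 -0.00799668] 0.026042759710918156
[0.50668252 0.21013912 0.06627063] [2.16878976e-04 7.90967515e-01 6.11857017e-01 1.15500154e-03] [-1.24980761  0.68103965  6.66866248] [ 0.11775224  0.21622463 -0.00799668] 0.026042759710918156
```

Gripped at width 26 mm; the slight upward force shows the head is seated on the pocket floor, so head underside = TCP z − 0.0603. I'll lift, then turn 119° counter-clockwise so the head lies along the slot. I'll also measure the bracket from the top view.

>>> step_arm:
  moves: [0, 0, -0.05, 0, 1, 0, 0, -0.1, 0, 1, 0, 0, -0.16, 0, 1, 0, 0, -0.16, -0.047, 1, 0, 0, -0.16, -0.09, 1]

```text
clock: 4.35
position: [0.5063, 0.2097, 0.1457]
ee_rot: [0.001, 0.695, 0.719, 0.001]
contact_force: [-0.9, -0.5, -3.9]
width: 0.0259
```

>>> step_arm:
  moves: [0, 0, 0, -0.22, 1, 0, 0, 0, -0.22, 1, 0, 0, 0, -0.22, 1, 0, 0, 0, -0.22, 1, 0, 0, 0, -0.22, 1]

```text
clock: 4.85
position: [0.5055, 0.2094, 0.1441]
ee_rot: [-0.0, 0.411, 0.912, -0.001]
contact_force: [-0.6, -0.1, -3.6]
width: 0.026
```

>>> step_arm:
  moves: [0, 0, 0, -0.22, 1, 0, 0, 0, -0.22, 1, 0, 0, 0, -0.22, 1, 0, 0, 0, -0.22, 1, 0, 0, 0, -0.22, 1]

```text
clock: 5.35
position: [0.5055, 0.2094, 0.1441]
ee_rot: [-0.001, 0.077, 0.997, -0.0]
contact_force: [0.4, -0.9, -4.2]
width: 0.0258
```

>>> step_arm:
  moves: [0, 0, 0, -0.131, 1, 0, 0, 0, -0.131, 1, 0, 0, 0, -0.131, 1, 0, 0, 0, -0.131, 1, 0, 0, 0, -0.131, 1]

```text
clock: 5.85
position: [0.5057, 0.2095, 0.1444]
ee_rot: [-0.0, -0.124, 0.992, -0.0]
contact_force: [-0.1, -0.4, -4.1]
width: 0.0258
```

Run:
```python
from h import *
s=manip.get_state(); print(s['position'],s['ee_rot'],s['contact_force'],s['width'],s['qpos'][5])
f,K,Rc,c=load('top0')
a=np.radians(11.04); Y=np.array([-np.sin(a),np.cos(a)]); X=np.array([np.cos(a),np.sin(a)]); C=np.array([.574,-.095])
g=cv2.cvtColor(f,cv2.COLOR_BGR2HSV)
m=cv2.inRange(f,(120,120,120),(215,215,210)); m[:230]=0;m[272:]=0;m[:,:312]=0;m[:,362:]=0
cn=max(cv2.findContours(m,cv2.RETR_EXTERNAL,cv2.CHAIN_APPROX_NONE)[0],key=cv2.contourArea)
P=np.array([ray(K,Rc,c,p[0],.046)[:2] for p in cn])-C
bx,by=P@X*1e3,P@Y*1e3
print('bx',bx.min(),bx.max(),'by',by.min(),by.max()); 
r=cv2.minAreaRect(np.array([ray(K,Rc,c,p[0],.046)[:2] for p in cn],np.float32)); print(r)
```

```text
[0.50572067 0.20953349 0.14439746] [-4.24948763e-04 -1.24433644e-01  9.92227836e-01 -9.36117210e-05] [-0.05209497 -0.35516908 -4.06486028] 0.02582697317857906 -1.5545605464813737
bx -38.30463882984205 39.853705978778834 by -128.10610261533094 13.766469450915666
((0.5866236686706543, -0.15047705173492432), (0.07837231457233429, 0.1412796974182129), 10.152406692504883)
```

>>> step_arm:
  moves: [0.002, -0.08, 0, 0, 1, 0.01, -0.18, 0, 0, 1, 0.01, -0.28, 0, 0, 1, 0.01, -0.38, 0, 0, 1, 0.01, -0.474, 0, 0, 1]

```text
clock: 6.35
position: [0.5605, -0.0232, 0.1448]
ee_rot: [0.0, -0.125, 0.992, -0.0]
contact_force: [0.9, 0.3, -4.7]
width: 0.0259
```

>>> step_arm:
  moves: [0, 0, 0, 0, 1, 0, 0, 0, 0, 1, 0, 0, 0, 0, 1]

```text
clock: 6.65
position: [0.5596, -0.0203, 0.1445]
ee_rot: [-0.001, -0.125, 0.992, 0.001]
contact_force: [-0.3, 0.0, -3.7]
width: 0.0264
```

Run:
```python
from h import *
s=manip.get_state(); print(s['position'],s['ee_rot'],s['width'],s['qpos'])
save('wrist','w3')
```

```text
[ 0.55959192 -0.02032932  0.14446282] [-5.99431873e-04 -1.25153481e-01  9.92137044e-01  5.77094099e-04] 0.02639140185235707 [-1.61054202e-01  3.28878240e-01  1.69259280e+00  8.52904843e-04
  1.12159795e+00 -1.98318661e+00]
```

View pics/w3.png

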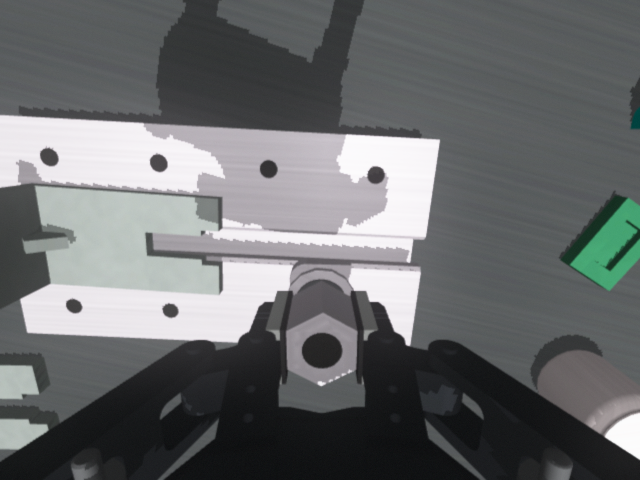

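The wrist view shows the fork mouth at about (220,245) and the closed end at about (148,243). The slot runs to the bed's end at (415,250), and the held nut's hole is at (322,350). Next I'll extract the slot lines and check the camera against the held nut.

Run:
```python
from h import *
f,K,Rc,c=load('w3'); g=cv2.cvtColor(f,cv2.COLOR_BGR2GRAY)
s=manip.get_state(); Rt=rot(s['ee_rot']); p=s['position']
print('nut top expected',proj(K,Rc,c,p-Rt[:,2]*.0172))
for x in range(230,291,15): print(x,[int(v) for v in g[222:276,x]])
for x in (170,185): print('fork',x,[int(v) for v in g[222:270,x]])
cr=cv2.resize(f[130:300,130:450],None,fx=2.5,fy=2.5,interpolation=cv2.INTER_CUBIC); cv2.imwrite('pics/c3.png',cr)
```

```text
nut top expected [322.29132423 347.7557321 ]
230 [243, 244, 244, 242, 234, 207, 203, 219, 235, 240, 242, 242, 242, 242, 241, 240, 239, 236, 219, 173, 167, 164, 163, 161, 161, 163, 161, 164, 166, 166, 160, 138, 100, 95, 109, 153, 185, 180, 162, 171, 218, 238, 240, 240, 239, 238, 239, 239, 239, 239, 239, 237, 237, 237]
245 [170, 177, 216, 241, 242, 232, 204, 202, 225, 239, 241, 243, 243, 242, 242, 242, 239, 225, 181, 171, 167, 167, 166, 165, 164, 161, 162, 162, 164, 166, 163, 155, 128, 98, 95, 118, 162, 188, 188, 177, 180, 223, 239, 240, 240, 239, 239, 239, 240, 239, 240, 239, 237, 237]
260 [169, 172, 179, 211, 239, 241, 229, 204, 208, 230, 241, 243, 244, 243, 242, 243, 242, 241, 230, 191, 168, 166, 167, 167, 164, 163, 162, 163, 163, 165, 166, 164, 149, 118, 96, 99, 132, 172, 187, 190, 192, 206, 231, 240, 240, 240, 240, 240, 241, 241, 240, 240, 239, 238]
275 [171, 172, 173, 174, 174, 172, 163, 140, 134, 184, 233, 241, 243, 244, 244, 243, 243, 243, 243, 240, 226, 176, 167, 168, 167, 165, 165, 163, 164, 164, 166, 165, 163, 144, 108, 95, 100, 143, 186, 189, 190, 193, 214, 236, 240, 241, 241, 241, 242, 241, 241, 242, 240, 239]
290 [172, 172, 173, 174, 175, 175, 173, 160, 136, 133, 183, 235, 244, 245, 245, 245, 244, 244, 243, 233, 194, 170, 168, 170, 169, 168, 167, 166, 165, 164, 166, 166, 166, 162, 137, 99, 93, 107, 150, 184, 171, 151, 170, 221, 240, 242, 241, 240, 237, 233, 224, 208, 191, 174]
fork 170 [197, 194, 196, 195, 195, 196, 194, 196, 197, 197, 195, 190, 176, 165, 162, 163, 165, 166, 163, 158, 155, 158, 159, 160, 159, 162, 162, 154, 129, 97, 88, 81, 79, 77, 93, 144, 188, 192, 191, 191, 191, 191, 191, 191, 193, 193, 193, 193]
fork 185 [197, 197, 198, 199, 199, 199, 199, 199, 198, 197, 198, 197, 190, 176, 164, 162, 164, 164, 166, 163, 159, 157, 158, 159, 161, 161, 162, 162, 152, 127, 96, 89, 80, 80, 78, 88, 141, 189, 194, 194, 193, 194, 195, 194, 194, 195, 195, 194]
```

View pics/c3.png

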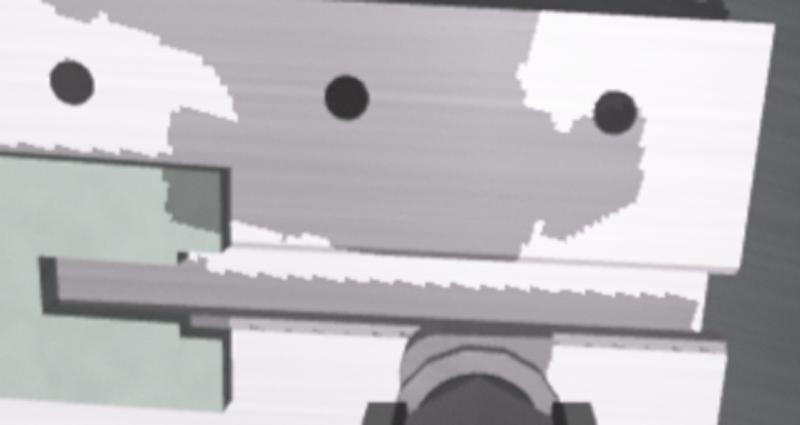

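Run:
```python
from h import *
f,K,Rc,c=load('w3'); s=manip.get_state(); Rt=rot(s['ee_rot']); p=s['position']
q=lambda u,v,z: ray(K,Rc,c,(u,v),z)[:2]
a1,a2=q(230,226.5,.036),q(290,229.5,.036); b1,b2=q(230,261.5,.036),q(290,264.3,.036)
m1,m2=(a1+b1)/2,(a2+b2)/2
d=m1-m2; print('slot width',np.linalg.norm(a1-b1)*1e3,np.linalg.norm(a2-b2)*1e3,'yaw',np.degrees(np.arctan2(-d[1],-d[0])))
e1,e2=q(218.8,197,.046),q(218.8,292,.046); print('foot width',np.linalg.norm(e1-e2),'foot edge yaw',np.degrees(np.arctan2(*(e2-e1)[::-1])))
# bed end edge and far long edge for yaw
k1,k2=q(20,115.5,.036),q(440,139.5,.036); print('long edge?',k1,k2,np.degrees(np.arctan2(*(k2-k1)[::-1])))
n=np.array([-np.sin(np.radians(11.04)),np.cos(np.radians(11.04))]); X=np.array([n[1],-n[0]])
for nm,pt in [('slot1',m1),('slot2',m2),('TCP',p[:2]),('edge1',e1),('edge2',e2),('fork mid',(q(170,233.5,.046)+q(170,256.8,.046))/2),('forkend',q(146,244,.046)),('far edge',k2)]:
    r=pt-p[:2]; print(nm,pt.round(4),'lat(X) %.1f along(Y) %.1f mm'%(r@X*1e3,r@n*1e3))
print('fork width',np.linalg.norm(q(170,233.5,.046)-q(170,256.8,.046))*1e3)
print('top-view slot line lateral at TCP', (np.array([.574,-.095])-p[:2])@X*1e3)
```

```text
slot width 26.412975376857002 26.336836232196976 yaw 101.49886563371574
foot width 0.06887760871836827 foot edge yaw 9.574224860435425
long edge? [ 0.52014079 -0.23256373] [0.46614524 0.0372666 ] 101.31595352702851
slot1 [ 0.5723 -0.085 ] lat(X) -0.1 along(Y) -66.3 mm
slot2 [ 0.5636 -0.0425] lat(X) -0.4 along(Y) -22.9 mm
TCP [ 0.5596 -0.0199] lat(X) 0.0 along(Y) 0.0 mm
edge1 [ 0.5383 -0.096 ] lat(X) -35.5 along(Y) -70.6 mm
edge2 [ 0.6062 -0.0846] lat(X) 33.4 along(Y) -72.4 mm
fork mid [ 0.5798 -0.1232] lat(X) 0.1 along(Y) -105.2 mm
forkend [ 0.583  -0.1394] lat(X) 0.1 along(Y) -121.7 mm
far edge [0.4661 0.0373] lat(X) -80.8 along(Y) 74.0 mm
fork width 16.951393532412556
top-view slot line lateral at TCP -0.2661901143288289
```

The slot line is within 0.5 mm of the TCP. The slot measures 26.4 mm at the chamfer (27 given), the fork 17.0 mm and the foot 69 mm, so all agree. The axis at fork_end is about 115.6 mm ahead. I'll go down in stages.

>>> step_arm:
  moves: [0.0016, 0, 0.03, 0, 1, 0.0016, 0, 0.06, 0, 1, 0.0016, 0, 0.088, 0, 1, 0.0016, 0, 0.088, 0, 1, 0.0016, 0, 0.088, 0, 1]

```text
clock: 7.2
position: [0.5593, -0.0201, 0.1009]
ee_rot: [-0.0, -0.126, 0.992, 0.0]
contact_force: [-0.3, 0.1, -3.0]
width: 0.0261
```

>>> step_arm:
  moves: [0, 0, 0.006, 0, 1, 0, 0, 0.011, 0, 1, 0, 0, 0.016, 0, 1, 0, 0, 0.016, 0, 1]

```text
clock: 7.6
position: [0.5593, -0.0213, 0.0926]
ee_rot: [-0.0, -0.126, 0.992, 0.0]
contact_force: [-1.0, 0.4, -4.3]
width: 0.0262
```

>>> step_arm:
  moves: [0, 0, 0.004, 0, 1, 0, 0, 0.009, 0, 1, 0, 0, 0.015, 0, 1, 0, 0, 0.015, 0, 1]

```text
clock: 8.0
position: [0.5591, -0.0213, 0.0848]
ee_rot: [-0.001, -0.126, 0.992, 0.0]
contact_force: [-0.5, -0.0, -5.2]
width: 0.0262
```

>>> step_arm:
  moves: [0, 0, 0.006, 0, 1, 0, 0, 0.012, 0, 1, 0, 0, 0.0204, 0, 1, 0, 0, 0.0204, 0, 1, 0, 0, 0.0204, 0, 1]

```text
clock: 8.5
position: [0.5594, -0.0212, 0.0749]
ee_rot: [-0.0, -0.126, 0.992, 0.0]
contact_force: [0.5, -0.1, -3.3]
width: 0.0259
```

Run:
```python
from h import *
s=manip.get_state(); print(s['position'],s['ee_rot'],s['contact_force'],s['moment'],s['qpos'][5])
save('wrist','w4');
```

```text
[ 0.55942067 -0.02122466  0.07488913] [-1.72922854e-04 -1.25568862e-01  9.92084884e-01  1.14137280e-04] [ 0.48868441 -0.09419375 -3.33419727] [-0.04963833 -0.04956468  0.01130238] -1.984969044224709
```

>>> step_arm:
  moves: [0.0011, -0.02, 0.0006, 0, 1, 0.0023, -0.04, 0.0006, 0, 1, 0.0034, -0.06, 0.0006, 0, 1, 0.0045, -0.08, 0.0006, 0, 1, 0.0051, -0.09, 0.0006, 0, 1]

```text
clock: 9.05
position: [0.5688, -0.0671, 0.0749]
ee_rot: [0.0, -0.125, 0.992, -0.0]
contact_force: [-0.6, -0.4, -4.3]
width: 0.0261
```

>>> step_arm:
  moves: [0.0006, -0.01, 0, 0, 1, 0.0011, -0.02, 0, 0, 1, 0.0017, -0.03, 0, 0, 1, 0.0017, -0.03, 0, 0, 1]

```text
clock: 9.45
position: [0.5715, -0.0808, 0.0748]
ee_rot: [0.0, -0.125, 0.992, -0.0]
contact_force: [-0.6, 0.1, -4.7]
width: 0.0263
```

Run:
```python
from h import *
s=manip.get_state(); print(s['position'],s['ee_rot'],s['contact_force'],s['moment'])
f,K,Rc,c=save('wrist','w5'); cv2.imwrite('pics/c5.png',cv2.resize(f[120:420,150:480],None,fx=2,fy=2))
```

```text
[ 0.57151012 -0.08080166  0.07483569] [ 2.40490272e-04 -1.25360754e-01  9.92111186e-01 -1.34495546e-04] [-0.58933161  0.07840397 -4.66897808] [ 0.07315925 -0.00565606  0.02631322]
```

View pics/c5.png

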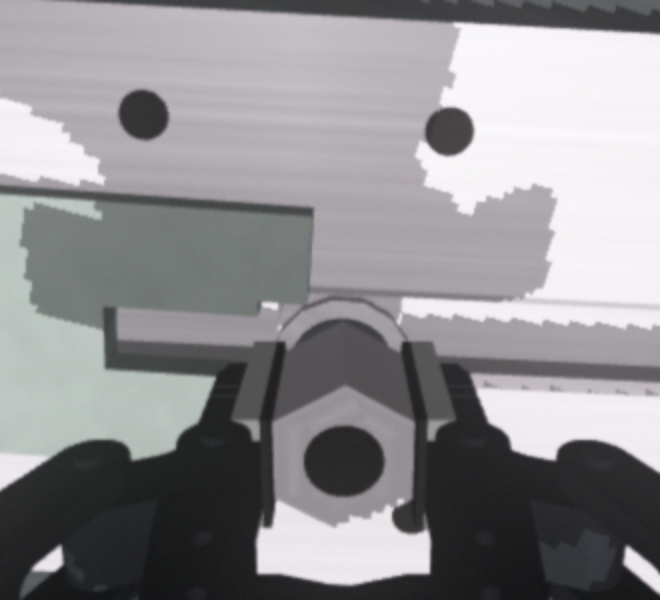

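The flange at crop (345,320) now overlaps the foot without force, and the fork's closed end is at crop x≈105, which is image column 202.5. Now the remaining distance.

Run:
```python
from h import *
f,K,Rc,c=load('w5'); s=manip.get_state(); Rt=rot(s['ee_rot']); p=s['position']
u=np.array([-np.sin(np.radians(11.2)),np.cos(np.radians(11.2))])
e=ray(K,Rc,c,(202.5,289),.046); t=p-Rt[:,2]*.0172
print('hole exp',proj(K,Rc,c,t),'seen',(150+344/2,120+461/2)); print(e,'fork_end dist along',(e[:2]-p[:2])@u*1e3+6,'lat',(e[:2]-p[:2])@np.array([u[1],-u[0]])*1e3)
g=cv2.cvtColor(f,cv2.COLOR_BGR2GRAY); print(g[285,190:225])
```

```text
hole exp [322.45585975 346.92000063] seen (322.0, 350.5)
[ 0.58297044 -0.13916661  0.046     ] fork_end dist along -53.92846440368601 lat 0.07315820883065441
[195 196 196 195 196 196 196 195 191 190 181 142  77  67  70  73  74  85
 120 154 157 158 156 158 155 156 156 158 156 157 159 156 156 157 158]
```

>>> step_arm:
  moves: [0.0015, -0.025, 0, 0, 1, 0.003, -0.05, 0, 0, 1, 0.0045, -0.075, 0, 0, 1, 0.0054, -0.096, 0, 0, 1, 0.0056, -0.1, 0, 0, 1]

```text
clock: 10.0
position: [0.5817, -0.1314, 0.0748]
ee_rot: [0.0, -0.125, 0.992, -0.0]
contact_force: [0.3, -0.4, -3.4]
width: 0.0261
```

>>> step_arm:
  moves: [0, 0, 0, 0, 1, 0, 0, 0, 0, 1]

```text
clock: 10.2
position: [0.5806, -0.1291, 0.0747]
ee_rot: [-0.0, -0.125, 0.992, 0.0]
contact_force: [-0.2, 0.7, -4.7]
width: 0.0262
```

>>> step_arm:
  moves: [0, -0.002, 0, 0, 1, 0, -0.004, 0, 0, 1, 0, -0.004, 0, 0, 1]

```text
clock: 10.5
position: [0.5815, -0.1311, 0.0748]
ee_rot: [0.0, -0.126, 0.992, -0.0]
contact_force: [-1.3, -1.5, -4.5]
width: 0.0259
```

>>> step_arm:
  moves: [0, -0.002, 0, 0, 1, 0, -0.002, 0, 0, 1]

```text
clock: 10.7
position: [0.5818, -0.1322, 0.0748]
ee_rot: [0.0, -0.126, 0.992, -0.0]
contact_force: [0.3, -0.7, -4.6]
width: 0.0263
```

>>> step_arm:
  moves: [0, -0.001, 0, 0, 1, 0, -0.001, 0, 0, 1]

```text
clock: 10.9
position: [0.5818, -0.1328, 0.0748]
ee_rot: [0.0, -0.126, 0.992, 0.0]
contact_force: [-0.7, 0.0, -4.3]
width: 0.0259
```

>>> step_arm:
  moves: [0, -0.001, 0, 0, 1, 0, -0.001, 0, 0, 1]

```text
clock: 11.1
position: [0.5818, -0.1331, 0.0748]
ee_rot: [-0.0, -0.126, 0.992, 0.0]
contact_force: [-1.2, 0.5, -3.8]
width: 0.0264
```

>>> step_arm:
  moves: [0, -0.0008, 0, 0, 1, 0, -0.0008, 0, 0, 1]

```text
clock: 11.3
position: [0.5819, -0.1333, 0.0747]
ee_rot: [-0.0, -0.125, 0.992, 0.0]
contact_force: [-0.4, 1.6, -4.3]
width: 0.0258
```

>>> step_arm:
  moves: [0, -0.0008, 0, 0, 1, 0, -0.0008, 0, 0, 1]

```text
clock: 11.5
position: [0.5819, -0.1334, 0.0748]
ee_rot: [-0.0, -0.125, 0.992, 0.001]
contact_force: [-0.9, 3.1, -3.2]
width: 0.0258
```

The shank is at the closed end: the force rose to 3 N and the advance stopped. I'll ease slightly and lower to rest the flange.

>>> step_arm:
  moves: [0, 0.0004, 0.001, 0, 1, 0, 0.0004, 0.002, 0, 1, 0, 0.0004, 0.002, 0, 1]

```text
clock: 11.8
position: [0.5819, -0.1334, 0.0737]
ee_rot: [-0.0, -0.126, 0.992, 0.0]
contact_force: [-1.2, 3.5, -3.1]
width: 0.0262
```

>>> step_arm:
  moves: [0, 0, 0.001, 0, 1, 0, 0, 0.001, 0, 1]

```text
clock: 12.0
position: [0.582, -0.1334, 0.0732]
ee_rot: [-0.0, -0.126, 0.992, 0.0]
contact_force: [-0.4, 5.1, -1.6]
width: 0.026
```

>>> step_arm:
  moves: [0, 0, 0.001, 0, 1, 0, 0, 0.001, 0, 1]

```text
clock: 12.2
position: [0.582, -0.1335, 0.0727]
ee_rot: [-0.0, -0.126, 0.992, 0.0]
contact_force: [-1.1, 5.4, -2.3]
width: 0.0257
```

>>> step_arm:
  moves: [0, 0.0012, 0, 0, 1, 0, 0.0012, 0, 0, 1]

```text
clock: 12.4
position: [0.582, -0.1334, 0.0727]
ee_rot: [0.0, -0.126, 0.992, -0.0]
contact_force: [0.2, 4.3, -3.6]
width: 0.0259
```

>>> step_arm:
  moves: [0, 0, 0.001, 0, 1, 0, 0, 0.001, 0, 1]

```text
clock: 12.6
position: [0.582, -0.1334, 0.0722]
ee_rot: [0.0, -0.126, 0.992, -0.0]
contact_force: [-0.2, 3.6, -2.8]
width: 0.0259
```

>>> step_arm:
  moves: [0, 0, 0.001, 0, 1, 0, 0, 0.001, 0, 1]

```text
clock: 12.8
position: [0.582, -0.1334, 0.0717]
ee_rot: [0.0, -0.126, 0.992, -0.0]
contact_force: [-1.3, 2.7, -1.8]
width: 0.026
```

>>> step_arm:
  moves: [0, 0.0004, 0.001, 0, 1, 0, 0.0004, 0.001, 0, 1]

```text
clock: 13.0
position: [0.582, -0.1333, 0.0713]
ee_rot: [0.0, -0.126, 0.992, -0.0]
contact_force: [-1.1, 1.8, -3.3]
width: 0.0258
```

>>> step_arm:
  moves: [0, 0, 0.001, 0, 1, 0, 0, 0.001, 0, 1]

```text
clock: 13.2
position: [0.582, -0.1333, 0.0711]
ee_rot: [0.0, -0.126, 0.992, -0.0]
contact_force: [-0.8, 1.9, -0.2]
width: 0.026
```

>>> step_arm:
  moves: [0, 0, 0, 0, 1, 0, 0, 0, 0, 1]

```text
clock: 13.4
position: [0.582, -0.1333, 0.0711]
ee_rot: [0.0, -0.126, 0.992, -0.0]
contact_force: [-2.0, 1.7, 0.6]
width: 0.0261
```

Run:
```python
from h import *
s=manip.get_state(); print(s['position'],s['contact_force'],s['moment'],s['qpos'])
f,K,Rc,c=save('scene','s6'); cv2.imwrite('pics/c6.png',cv2.resize(f[180:290,255:395],None,fx=5,fy=5,interpolation=cv2.INTER_CUBIC))
```

```text
[ 0.5820279  -0.1333006   0.07108055] [-1.9586653   1.74323818  0.58470599] [ 0.35595959  0.20970689 -0.01501342] [-3.41461518e-01  4.50791466e-01  1.70225973e+00 -3.55847427e-04
  9.87920265e-01 -2.16401168e+00]
```

View pics/c6.png

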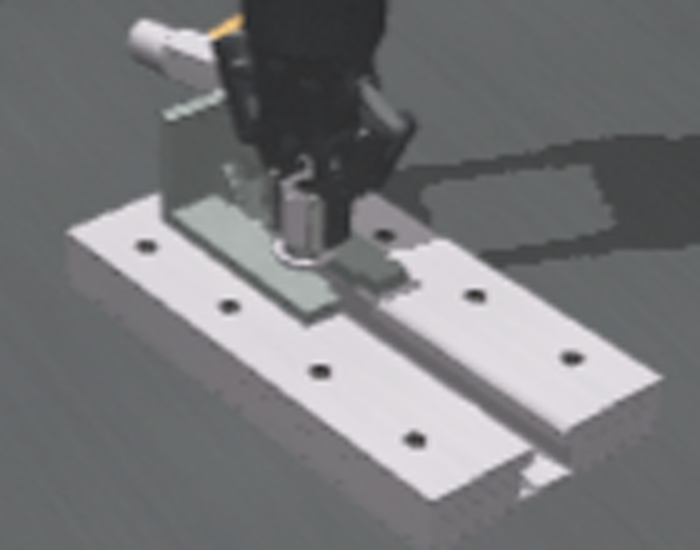

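The flange rests on the foot at crop (300,252): TCP z has stopped at 0.0711 and the tool no longer carries the bolt's weight. That puts the head 26.2 mm below the flange, inside the range given, and its slack should be about 1.7 rad. Now I'll turn clockwise.

>>> step_arm:
  moves: [0, 0, 0, 0.04, 1, 0, 0, 0, 0.08, 1, 0, 0, 0, 0.12, 1, 0, 0, 0, 0.16, 1, 0, 0, 0, 0.2, 1]

```text
clock: 13.95
position: [0.5823, -0.1329, 0.0711]
ee_rot: [0.0, 0.19, 0.982, 0.0]
contact_force: [-0.8, 2.0, -0.0]
width: 0.026
```

```bash
cat > st.py <<'E'
from h import *
s=manip.get_state(); q=s['ee_rot']; y=np.degrees(2*np.arctan2(q[2],q[1]))-90
print(s['position'].round(4),'F',s['contact_force'].round(1),'M',s['moment'].round(3),'yaw',round(y%360,1),'q6',round(s['qpos'][5],3),'w',round(s['width'],4))
E
python3 st.py
```

```text
[ 0.5823 -0.1329  0.0711] F [-0.8  2.  -0. ] M [0.584 0.11  0.112] yaw 68.1 q6 -1.531 w 0.026
```

>>> step_arm:
  moves: [0, 0, 0, 0.04, 1, 0, 0, 0, 0.08, 1, 0, 0, 0, 0.12, 1, 0, 0, 0, 0.16, 1, 0, 0, 0, 0.2, 1]

```text
clock: 14.45
position: [0.5825, -0.133, 0.0711]
ee_rot: [0.001, 0.484, 0.875, 0.0]
contact_force: [0.1, 3.3, -0.3]
width: 0.0264
```

```bash
python3 st.py
```

```text
[ 0.5825 -0.133   0.0711] F [ 0.1  3.3 -0.3] M [ 0.498 -0.01   0.041] yaw 32.1 q6 -0.902 w 0.0264
```

>>> step_arm:
  moves: [0.0007, 0.0004, 0, 0.04, 1, 0.0007, 0.0004, 0, 0.08, 1, 0.0007, 0.0004, 0, 0.12, 1, 0.0007, 0.0004, 0, 0.16, 1, 0.0007, 0.0004, 0, 0.2, 1]

```text
clock: 14.95
position: [0.5831, -0.1332, 0.071]
ee_rot: [0.001, 0.73, 0.683, 0.001]
contact_force: [1.9, 3.0, -2.8]
width: 0.0259
```

```bash
python3 st.py
```

```text
[ 0.5831 -0.1332  0.071 ] F [ 1.9  3.  -2.8] M [ 0.227 -0.284  0.149] yaw 356.2 q6 -0.274 w 0.0259
```

>>> step_arm:
  moves: [0, 0, 0, 0.04, 1, 0, 0, 0, 0.08, 1, 0, 0, 0, 0.12, 1, 0, 0, 0, 0.16, 1, 0, 0, 0, 0.2, 1]

```text
clock: 15.45
position: [0.5832, -0.1336, 0.0708]
ee_rot: [0.002, 0.906, 0.424, 0.001]
contact_force: [1.2, 0.8, -2.9]
width: 0.0259
```

```bash
python3 st.py
```

```text
[ 0.5832 -0.1336  0.0708] F [ 1.2  0.8 -2.9] M [-0.035 -0.331  0.151] yaw 320.2 q6 0.355 w 0.0259
```

>>> step_arm:
  moves: [0, 0, 0, 0.04, 1, 0, 0, 0, 0.08, 1, 0, 0, 0, 0.12, 1, 0, 0, 0, 0.16, 1, 0, 0, 0, 0.16, 1]

```text
clock: 15.95
position: [0.583, -0.1339, 0.0709]
ee_rot: [0.001, 0.982, 0.188, 0.001]
contact_force: [-0.0, -1.2, -3.0]
width: 0.026
```

```bash
python3 st.py
python3 - <<'E'
from h import *
f,K,Rc,c=save('wrist','w7'); cv2.imwrite('pics/c7.png',f)
E
```

```text
[ 0.583  -0.1339  0.0709] F [-0.  -1.2 -3. ] M [-0.353 -0.225  0.024] yaw 291.7 q6 0.852 w 0.026
```

View pics/c7.png

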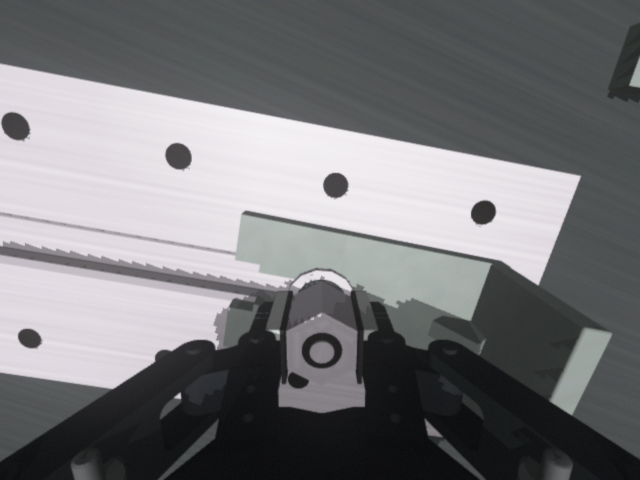

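Run:
```python
from h import *
f,K,Rc,c=load('w7'); s=manip.get_state(); Rt=rot(s['ee_rot']); p=s['position']
u=np.array([-np.sin(np.radians(11.2)),np.cos(np.radians(11.2))]); X=np.array([u[1],-u[0]])
print('hole exp',proj(K,Rc,c,p-Rt[:,2]*.0172))
g=cv2.cvtColor(f,cv2.COLOR_BGR2GRAY); h=(g<90).astype(np.uint8); h[:335]=0;h[368:]=0;h[:,:303]=0;h[:,343:]=0
M=cv2.moments(h,True); print('hole',M['m10']/M['m00'],M['m01']/M['m00'])
print(g[235,228:256])
for z in (.0875,.0885): print('axis',z,ray(K,Rc,c,(321.5,351),z))
e1=ray(K,Rc,c,(246,212),.046); print('corner',e1,'was .5383,-.0960'); e2=ray(K,Rc,c,(238,258),.046); print('mouth corner',e2)
for z in (.0875,.0885):
  a=ray(K,Rc,c,(321.5,351),z); print('along corner-axis',(e1-a)[:2]@u*1e3,(e2-a)[:2]@u*1e3)
# fence corner / foot far corner
print('foot edge-fence', ray(K,Rc,c,(490,262),.046))
```

```text
hole exp [321.05742576 345.95096355]
hole 321.7529069767442 349.6468023255814
[228 228 228 228 228 228 228 227 227 220 198 181 178 177 177 178 177 179
 177 178 177 178 177 178 179 178 179 178]
axis 0.0875 [ 0.58059226 -0.13492366  0.0875    ]
axis 0.0885 [ 0.58120589 -0.13467563  0.0885    ]
corner [ 0.60992974 -0.08632144  0.046     ] was .5383,-.0960
mouth corner [ 0.58749852 -0.08969411  0.046     ]
along corner-axis 41.978242879832706 43.026720001265545
along corner-axis 41.85412655117727 42.90260367261012
foot edge-fence [ 0.62991576 -0.20189749  0.046     ]
```

Run:
```python
from h import *
f,K,Rc,c=load('w7')
q=lambda u,v,z: ray(K,Rc,c,(u,v),z)[:2]
b0,b1=q(20,69,.036),q(580,176,.036); t=(b0-b1)/np.linalg.norm(b0-b1); print('bed yaw',np.degrees(np.arctan2(t[1],t[0])))
n=np.array([t[1],-t[0]]) # +X
for nm,pt in [('foot corner',q(245,212,.046)),('mouth',q(237.5,258,.046)),('fence-side',q(490,262,.046)),('slot up edge',q(150,238,.036)),('dot',q(178,156,.036)),('dot',q(335.5,185,.036)),('axis',q(321.7,350,.088))]:
    r=pt-b1; print(nm,'bedX %.1f bedY %.1f'%(80+r@n*1e3,-150+r@t*1e3))
f,K,Rc,c=load('w3')
b0,b1=q(20,115.5,.036),q(440,139.5,.036); t=(b1-b0)/np.linalg.norm(b1-b0); n=np.array([t[1],-t[0]])
for nm,pt in [('foot c1',q(218.8,197,.046)),('foot c2',q(218.8,292,.046)),('forkend',q(146,244,.046)),('dot',q(268,169,.036)),('dot',q(159,163,.036))]:
    r=pt-b1; print('w3',nm,'bedX %.1f bedY %.1f'%(-80+r@n*1e3,150+r@t*1e3))
```

```text
bed yaw 101.48976309489542
foot corner bedX 37.1 bedY 1.8
mouth bedX 14.5 bedY 2.8
fence-side bedX 33.7 bedY -115.8
slot up edge bedX 13.5 bedY 48.6
dot bedX 55.5 bedY 37.3
dot bedX 55.4 bedY -37.1
axis bedX -0.5 bedY -40.3
w3 foot c1 bedX -35.4 bedY 5.1
w3 foot c2 bedX 33.5 bedY 3.0
w3 forkend bedX -0.0 bedY -46.2
w3 dot bedX -54.7 bedY 36.2
w3 dot bedX -54.7 bedY -37.4
```

>>> step_arm:
  moves: [-0.0002, 0.0012, 0, 0, 1, -0.0002, 0.0012, 0, 0, 1]

```text
clock: 16.2
position: [0.5829, -0.1339, 0.0709]
ee_rot: [0.001, 0.982, 0.188, 0.001]
contact_force: [2.3, -0.3, -4.5]
width: 0.0257
```

>>> step_arm:
  moves: [-0.0002, 0.001, 0, 0, 1, -0.0002, 0.001, 0, 0, 1]

```text
clock: 16.4
position: [0.5829, -0.1339, 0.0709]
ee_rot: [0.0, 0.982, 0.188, 0.001]
contact_force: [3.3, -1.1, -4.9]
width: 0.0263
```

```bash
python3 st.py
```

```text
[ 0.5829 -0.1339  0.0709] F [ 3.3 -1.1 -4.9] M [-0.29  -0.669  0.024] yaw 291.7 q6 0.85 w 0.0263
```

>>> step_arm:
  moves: [0.0002, -0.0012, 0, 0.04, 1, 0.0002, -0.0012, 0, 0.08, 1, 0.0002, -0.0012, 0, 0.1, 1, 0.0002, -0.0012, 0, 0.1, 1]

```text
clock: 16.8
position: [0.5825, -0.1338, 0.0709]
ee_rot: [0.001, 0.999, 0.032, 0.001]
contact_force: [3.7, -3.2, -4.0]
width: 0.0262
```

```bash
python3 st.py
```

```text
[ 0.5825 -0.1338  0.0709] F [ 3.7 -3.2 -4. ] M [-0.639 -0.546  0.024] yaw 273.7 q6 1.165 w 0.0262
```

>>> step_arm:
  moves: [0.001, 0.0012, 0, 0.04, 1, 0.001, 0.0012, 0, 0.08, 1, 0.001, 0.0012, 0, 0.1, 1, 0.001, 0.0012, 0, 0.1, 1]

```text
clock: 17.2
position: [0.5824, -0.1339, 0.0707]
ee_rot: [0.0, 0.992, -0.124, -0.0]
contact_force: [3.2, -2.3, -4.8]
width: 0.0261
```

```bash
python3 st.py
```

```text
[ 0.5824 -0.1339  0.0707] F [ 3.2 -2.3 -4.8] M [-0.625 -0.395  0.001] yaw 255.7 q6 1.478 w 0.0261
```

>>> step_arm:
  moves: [0, 0, 0, 0.03, 1, 0, 0, 0, 0.06, 1, 0, 0, 0, 0.06, 1]

```text
clock: 17.5
position: [0.5823, -0.1338, 0.0705]
ee_rot: [0.0, 0.976, -0.217, -0.0]
contact_force: [2.9, -2.1, -5.9]
width: 0.0256
```

```bash
python3 st.py
```

```text
[ 0.5823 -0.1338  0.0705] F [ 2.9 -2.1 -5.9] M [-0.69  -0.345 -0.046] yaw 245.0 q6 1.666 w 0.0256
```

>>> step_arm:
  moves: [0, 0, 0.0008, 0.03, 1, 0, 0, 0.0016, 0.06, 1, 0, 0, 0.0016, 0.06, 1]

```text
clock: 17.8
position: [0.5824, -0.1338, 0.0701]
ee_rot: [0.0, 0.952, -0.307, -0.0]
contact_force: [3.2, -1.4, -3.8]
width: 0.0258
```

```bash
python3 st.py
```

```text
[ 0.5824 -0.1338  0.0701] F [ 3.2 -1.4 -3.8] M [-0.735 -0.057 -0.003] yaw 234.2 q6 1.853 w 0.0258
```

>>> step_arm:
  moves: [0, 0, 0.0005, 0.03, 1, 0, 0, 0.0009, 0.06, 1, 0, 0, 0.0009, 0.06, 1]

```text
clock: 18.1
position: [0.5823, -0.1338, 0.0698]
ee_rot: [0.0, 0.919, -0.395, -0.0]
contact_force: [1.4, -2.0, -2.7]
width: 0.026
```

```bash
python3 st.py
```

```text
[ 0.5823 -0.1338  0.0698] F [ 1.4 -2.  -2.7] M [-0.709  0.052  0.058] yaw 223.5 q6 2.041 w 0.026
```

>>> step_arm:
  moves: [0, 0, 0, 0.03, 1, 0, 0, 0, 0.06, 1, 0, 0, 0, 0.06, 1]

```text
clock: 18.4
position: [0.5821, -0.1337, 0.0694]
ee_rot: [0.0, 0.878, -0.48, -0.0]
contact_force: [1.8, -2.1, -4.5]
width: 0.0259
```

```bash
python3 st.py
```

```text
[ 0.5821 -0.1337  0.0694] F [ 1.8 -2.1 -4.5] M [-0.732  0.013  0.179] yaw 212.7 q6 2.229 w 0.0259
```

>>> step_arm:
  moves: [0, 0, 0.0004, 0.02, 1, 0, 0, 0.0004, 0.04, 1, 0, 0, 0.0004, 0.04, 1, 0, 0, 0.0004, 0.04, 1]

```text
clock: 18.8
position: [0.582, -0.1337, 0.0692]
ee_rot: [0.0, 0.846, -0.534, -0.0]
contact_force: [1.9, -2.4, -4.1]
width: 0.0261
```

```bash
python3 st.py; python3 -c "
from h import *
for i in range(4):
    get_image('top'); print(manip.get_state()['moment'].round(3))"
```

```text
[ 0.582  -0.1337  0.0692] F [ 1.9 -2.4 -4.1] M [-0.669  0.22   0.318] yaw 205.5 q6 2.355 w 0.0261
[-0.646  0.248  0.403]
[-0.639  0.276  0.327]
[-0.698  0.312  0.373]
[-0.606  0.294  0.369]
```

It's snug: held torque is about 0.36 N m and the nut has sunk about 1.7 mm, or 0.85 rad past the bite. I'll release and go up.

>>> step_arm:
  moves: [0, 0, 0, 0, -0.2, 0, 0, 0, 0, -0.2, 0, 0, 0, 0, -0.2, 0, 0, 0, 0, -0.2, 0, 0, 0, 0, -0.2]

```text
clock: 19.5
position: [0.5825, -0.1335, 0.0695]
ee_rot: [-0.0, 0.844, -0.536, 0.0]
contact_force: [0.2, -0.9, 1.1]
width: 0.0516
```

>>> step_arm:
  moves: [0, 0, -0.02, 0, -0.2, 0, 0, -0.06, 0, -0.2, 0, 0, -0.14, 0, -0.2, 0, 0, -0.22, 0, -0.2, 0, 0, -0.22, 0, -0.2]

```text
clock: 20.0
position: [0.5862, -0.1349, 0.1864]
ee_rot: [-0.002, 0.844, -0.536, 0.006]
contact_force: [0.7, -0.3, 0.4]
width: 0.0513
```

>>> step_arm:
  moves: [0, 0, 0, 0, -0.2, 0, 0, 0, 0, -0.2]

```text
clock: 20.2
position: [0.5817, -0.1334, 0.1788]
ee_rot: [0.0, 0.844, -0.536, -0.001]
contact_force: [-0.4, -0.4, -0.6]
width: 0.0515
```

```bash
python3 st.py
python3 - <<'E'
from h import *
f,K,Rc,c=save('wrist','w8'); g,*_=save('top','t8'); h,*_=save('scene','s8')
A=cv2.resize(f,(440,330)); A=f[100:430,90:530]; B=cv2.resize(g[205:305,245:395],(360,240),interpolation=cv2.INTER_CUBIC); D=cv2.resize(h[185:285,260:400],(360,257),interpolation=cv2.INTER_CUBIC)
im=np.zeros((500,800,3),np.uint8); im[:330,:440]=A; im[:240,440:]=B; im[240:497,440:]=D; cv2.imwrite('pics/c8.png',im)
E
```

```text
[ 0.5817 -0.1334  0.1788] F [-0.4 -0.4 -0.6] M [-0.031 -0.018 -0.003] yaw 205.2 q6 2.359 w 0.0515
```

View pics/c8.png

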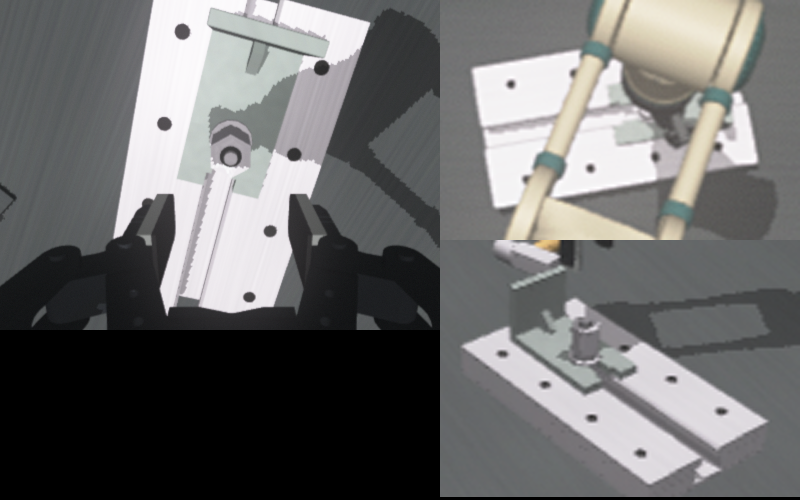

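The last view shows the nut standing on the foot at the inner end of the fork, with its hole at crop (231,158), and the gripper clear. Now a numeric check that the bracket has not shifted and the shank is home.

Run:
```python
from h import *
a,K,Rc,c=load('scene0'); b,*_=load('s8')
A=cv2.cvtColor(a,6); B=cv2.cvtColor(b,6)
r=(slice(190,238),slice(280,306)) # fence
pts=cv2.goodFeaturesToTrack(A[185:262,280:340],20,.05,3)+np.array([280,185],np.float32)
n,st,_=cv2.calcOpticalFlowPyrLK(A,B,pts.astype(np.float32),None,winSize=(11,11))
for p,q,s in zip(pts[:,0],n[:,0],st[:,0]):
    if s and abs(p-q).max()<6: print(p,(q-p).round(2), (ray(K,Rc,c,q,.05)-ray(K,Rc,c,p,.05))[:2].round(4)*1e3)
f,K,Rc,c=load('w8'); u=np.array([-np.sin(np.radians(11.2)),np.cos(np.radians(11.2))])
ax=ray(K,Rc,c,(321,258),.0864)[:2]; l=ray(K,Rc,c,(268,280),.046)[:2]; rr=ray(K,Rc,c,(348,297),.046)[:2]
print('axis',ax,'edge width',np.linalg.norm(l-rr),'along to edge mid',((l+rr)/2-ax)@u*1e3,'nominal 44')
```

```text
[320. 254.] [ 0. -0.] [-0. -0.]
[317. 254.] [-0.01  0.01] [0. 0.]
[302. 241.] [ 0.02 -0.01] [-0.1 -0. ]
[299. 241.] [-0.01  0.  ] [0. 0.]
[333. 227.] [-0.86 -0.07] [ 1.9 -1.4]
[286. 229.] [ 0.02 -0.01] [-0.1 -0. ]
[282. 229.] [-0.02  0.02] [0.1 0.1]
[305. 191.] [-0.06  0.01] [ 0.2 -0. ]
[316. 216.] [2.16 1.52] [-1.6  9.7]
[330. 227.] [-0.22 -0.57] [-0.9 -2.7]
[335. 235.] [-0.14  0.05] [0.5 0. ]
[286. 219.] [ 0.03 -0.07] [-0.2 -0.3]
[313. 216.] [1.07 1.11] [0.1 6.5]
[331. 240.] [-0.09 -0.01] [ 0.2 -0.1]
[308. 214.] [-0.06  0.03] [0.2 0.1]
[304. 188.] [-0.42 -0.33] [ 0.2 -2.4]
[290. 222.] [ 0.02 -0.04] [-0.1 -0.2]
[288. 202.] [-0.05  0.02] [0.2 0. ]
[316. 244.] [ 0.02 -0.02] [-0.1 -0.1]
axis [ 0.58061714 -0.13175465] edge width 0.06795748093084375 along to edge mid 41.668744619862125 nominal 44
```

The bracket has moved no more than 0.2 mm. The w8 reading of the shank (41.7 mm from the foot edge, where home is 44) is skewed by the oblique view, so I'll re-measure from the side.

>>> step_arm:
  moves: [0, 0, -0.02, -0.21, -0.2, 0, 0, -0.02, -0.21, -0.2, 0, 0, -0.02, -0.21, -0.2, 0, 0, -0.02, -0.21, -0.2, 0, 0, -0.02, -0.21, -0.2]

```text
clock: 20.85
position: [0.582, -0.1335, 0.1882]
ee_rot: [-0.0, 0.973, -0.231, -0.001]
contact_force: [0.4, -1.0, 0.4]
width: 0.051
```

>>> step_arm:
  moves: [0, 0, 0, -0.21, -0.2, 0, 0, 0, -0.21, -0.2, 0, 0, 0, -0.21, -0.2, 0, 0, 0, -0.21, -0.2, 0, 0, 0, -0.21, -0.2]

```text
clock: 21.35
position: [0.582, -0.1336, 0.1882]
ee_rot: [-0.001, 0.995, 0.096, -0.001]
contact_force: [0.1, 0.8, -0.2]
width: 0.0516
```

>>> step_arm:
  moves: [0, 0, 0, 0, -0.2, 0, 0, 0, 0, -0.2]

```text
clock: 21.55
position: [0.5822, -0.1336, 0.1886]
ee_rot: [-0.0, 0.996, 0.094, -0.001]
contact_force: [0.4, -0.2, -0.0]
width: 0.051
```

```bash
python3 st.py
cat > m.py <<'E'
from h import *
import sys
fn=sys.argv[1]; f,K,Rc,c=save('wrist',fn)
u=np.array([-np.sin(np.radians(9.6)),np.cos(np.radians(9.6))]); X=np.array([u[1],-u[0]])  # bracket axes
P0=np.array([.582,-.1334])
# rectified (orthographic) sampling of a plane along the bracket axes, 0.25 mm per sample
def plane(z,xs,ys):
    uv=np.array([[proj(K,Rc,c,[*(P0+X*x*1e-3+u*y*1e-3),z]) for x in xs] for y in ys],np.float32)
    return cv2.cvtColor(cv2.remap(f,uv[...,0],uv[...,1],cv2.INTER_LINEAR),6)
h=plane(.0864,np.arange(-16,16.1,.25),np.arange(-16,16.1,.25)); mk=(h<75).astype(np.uint8)
n,l,st,ce=cv2.connectedComponentsWithStats(mk)
for i in range(1,n):
    if st[i,4]>80: print('dark blob x %.1f y %.1f'%tuple(ce[i]*.25-16),'size',st[i,2:4]*.25)
ys=np.arange(30,56,.5)
for x in (-28,-22,22,28):
    p=plane(.046,[x-1,x,x+1],ys).mean(1); print(x,'edge profile from y=36:',p[12:].astype(int))
E
python3 m.py w9
```

```text
[ 0.5822 -0.1336  0.1886] F [ 0.4 -0.2 -0. ] M [0.044 0.021 0.018] yaw 280.8 q6 1.041 w 0.051
dark blob x 2.6 y -0.4 size [ 8.25 12.5 ]
-28 edge profile from y=36: [193 194 195 195 194 194 194 194 194 194 193 194 195 197 210 224 230 234
 235 236 235 236 236 235 235 236 235 235 235 235 235 235 235 235 235 235
 235 235 235 235]
-22 edge profile from y=36: [194 193 193 192 192 193 193 193 193 193 193 194 195 198 210 222 232 236
 239 239 239 239 239 239 239 239 239 239 238 238 238 238 238 238 238 239
 239 239 239 239]
22 edge profile from y=36: [204 203 203 203 203 202 202 202 202 202 202 201 201 202 205 218 231 238
 242 243 243 243 243 243 243 243 243 243 243 243 242 242 242 242 242 242
 242 242 242 242]
28 edge profile from y=36: [201 201 201 201 201 201 201 202 203 202 203 203 203 204 208 220 231 240
 243 244 245 244 244 244 244 244 244 244 244 244 244 244 244 243 243 243
 244 244 244 243]
```

From the side view the axis is 43.8 mm from the foot edge (home is 44), so the shank is home. I'll hand in.

```bash
python3 -c "
from rig import job; print(job.sign_off())"
```

```text
the job is handed in; nothing more can be done
None
```

The stop bracket is clamped to the bed with the bare steel T-bolt, and the job was handed in after about 22 s of the 72 s allowed. I lowered the bolt lengthwise into the slot and slid it until the shank met the fork's closed end. Then I let the flange rest on the foot, turned the nut clockwise about 259° in all, and let go.

**Last checks:**
- **Snugness:** the torque held still was about 0.32–0.40 N m, averaging 0.36, so it is near the top of the 0.15–0.4 band. The nut sank about 1.7 mm, roughly 0.85 rad past the bite. I put the bite point at about 207° of turn from that sinking.
- **Shank home:** a side view put the bolt's axis 43.8 mm from the foot edge, against 44 mm at home. An earlier oblique view gave 41.7 mm, which disagreed; I put that down to viewing angle and trusted the side view.
- **Bracket in place:** features tracked on the bracket's foot moved no more than about 0.2 mm between the first and last scene pictures. A few tracked points jumped by several millimetres; I ignored them as being on or near the newly placed bolt.
- **Forces:** the push against the bracket peaked at 5.4 N, under the 6 N at which it slides. All the forces I read stayed under about 7 N.
- **Robot clear:** the gripper is about 0.12 m above where it released the nut and touches nothing.

I never touched the hammer, tin or angle, but I did not measure them again at the end. The head's square position under the lips was not seen directly; I infer it from the turn, the nut sinking and the torque.

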